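# Tap-centre a clay dish on the banding wheel and press it down for trimming

## Robot

A 6-joint arm with a two-finger parallel gripper is mounted at the origin on the work surface. World frame = base frame: x ahead of the robot, y to its left, z up, the work surface at z = 0. Lengths are in m, angles in rad, forces in N, time in s.
With the tool pointing down it reaches from about 0.3 to 0.875 m from the base axis. Payload 4.2 kg.
Tool frame: the origin (TCP) lies midway between the tips of the shut fingers; the grasp point (between the pads) lies 19 mm behind it (robot.grip_depth is the z of the grasp point in the tool frame, in m); z points along the fingers, y is the direction in which the jaws open and shut (so a half turn about z gives the same grasp; the last joint's range is limited). The gripper opens to 85 mm and grips with 20 to 120 N. Pads are 22 mm wide; open, the fingers measure 114 mm over their backs; the gripper's body (76 mm by 85 mm) begins 54 mm behind the grasp point. The pads swing forward as they close: fully open they stand 13 mm farther back than shut.
Start: joints at [-1.293, 0.32, 1.565, -0, 1.257, -0.02], TCP at [0.169, -0.55, 0.231] pointing down, gripper open.
Joint ranges: [-3.11, 3.11], [-0.84, 2.01], [0.21, 2.61], [-1.34, 4.49], [0.05, 2.63], [-2.56, 2.56]. Speed limits (rad/s): [2.57, 2.57, 3.14, 3.14, 3.14, 3.14].

## Interface

Orientations are given as a unit quaternion [x, y, z, w].
In Python, from cell import robot, eyes gives the robot as it stands.
- The arm moves only by the tool jog_arm, never from a script. Its argument "rows" is a list of rows, each a list of 3 entries, a list of its own where there are three numbers: the closure, from 0 (fully open) to 1 (shut), then the shift along the tool's x, y, z in m, then the turn about the tool's z in rad. A call has 1 to 20 rows; each row is the pose to reach, as a shift and turn from the pose commanded when the call began, along the tool's axes at that moment; what a row does not reach only later rows make up. A row lasts 1/10 s, in which the tool goes at most 50 mm and 8.59 degrees, less where a joint would pass 70% of its speed; a pose out of reach is approached as far as the arm can. A call with a gripper value outside its range is refused whole. The fingers move at their own pace and stop on an object; "newtons" is the grip in N (left out, the last holds). Time passes only in rows, so rows that repeat a pose let the fingers close. It gives the time, the measured TCP pose, the force and the opening at its end, in the units of the state.
- robot.sense(): the state, without advancing time (a new reading comes with each control period).
- eyes.read_camera(name): name is "scene" or "top" or "wrist"; returns the picture (384x512x3 uint8, red, green, blue); there is no depth.
- eyes.camera_info(name): a dict with "K" (3x3 intrinsics, pixels), "cam_to_world" (4x4, takes a point from camera to world coordinates). Camera axes: x right, y down, z forward; pixel columns grow to the right and rows downward; lengths in m; the calibration is good to about 2 mm. The wrist camera is an equidistant fisheye: a pixel r from the principal point sees the ray r / f radians off the axis. A picture is of the moment at which its call begins: read the wrist's pose just before it. camera_info takes no time and is no camera call; for the wrist camera it gives the pose at the moment of the call.
- robot.hand_in(): hands the job in, once; it reports no verdict.
The state is a dict: "time": time; "joints": joint angles; "qd": joint speeds; "effort": joint torques, N m; "eef_pos": TCP position; "eef_rot": TCP orientation; "ft_force": force on the tool from outside, world axes, zero at the start; "ft_torque": the same for the moment, N m; "gripper_width": opening from 0.0 (shut) to 1.0 (fully open).
Only numpy, scipy, OpenCV 4.12 (cv2) and the standard library are available. Lean on these libraries where they do the work, as an engineer would, in place of code of your own. Each camera call takes 0.05 s, during which the arm holds its last target.

## Task

The upside-down clay dish on the banding wheel stands askew. Tap it gently (under 12 N) from opposite sides, without lifting it, until it sits centred and square inside the rectangle marked on the bat, and take your hand away; then press straight down on the middle of its upturned base until the foam under the bat bottoms out, and bear on it with about 12 N (never over 18 N) for half a second, and let go, leaving it centred and square. Do not disturb the other things on the bench.

Things in the scene. Friction and masses are not known exactly. Their poses are not given: they have to be found in the camera images.
- dish: Loose rectangular leather-hard grey clay dish, upside down on the bat, a closed block: 100 mm along its x, 150 along its y, 50 high. Upright walls, full size over the lower 30 mm, 2 mm further in above. About 0.5 kg (0.4 to 0.6); slides under a few newtons; too wide to grasp. Origin: centre of its underside, z up.
- dish_base (a point): Point on the dish: middle of its flat upturned base, 44 mm above its underside. Press here. The foot ring around it (90 mm in x, 130 mm in y outside, 10 mm wide) stands 6 mm higher. Axes as the dish's.
- mark (a point): Centre of the mark, on the bat's top face. A dark cross runs through it along the mark's x and y; around it is a dark rectangle, 112 mm along x, 162 mm along y. Centred and square, the dish (its x and y along the mark's) has the same 6 mm of bat showing on every side.
- bat: Pale round disc, 250 mm across, 12 mm thick, its top 85 to 100 mm above the bench, on a locked banding wheel. Foam under it: pushed sideways, the bat shifts 1 to 2 mm with the dish before the dish slides, and springs back on release. Pressed with about 6 N it sinks slowly by an unknown 3 to 10 mm, then bottoms out firmly; it stays down. Origin 100 mm below the centre of its top.
- cup: Bystander: white ceramic cup, 80 mm across, 85 mm high; origin at the centre of its underside.
- vase: Bystander: small brown clay vase, 90 mm across, 100 mm high; origin at the centre of its underside.
- rib: Bystander: flat wooden rib, about 127 by 55 by 8 mm, lying on the bench; origin at its underside, long along its x (from -50 to +77 mm).
- loop_tool: Bystander: trimming tool lying on the bench, wooden handle 14 mm thick with a wire loop, 184 mm long along its x (from -87 to +97 mm); origin at its underside.

How it is judged:
By the outcome, as a careful person would: the job done as asked, in the order asked, and still so for the second after the job is handed in, with the robot touching nothing.
It also fails if it takes over 72 s, if anything falls off the work surface, if the arm or the gripper's body presses on something with over 40 N, if the wrist force passes 120 N, or if a joint passes its speed limit or range.

## Working session

There is one attempt and no reset: what is moved stays moved. The work goes in short steps, Python scripts to look and compute and a tool call to move; the robot and the scene stay as the last step left them, time stands still between calls to the robot, and variables do not carry over. Pictures are saved under pics/ and viewed, and the job is handed in when it is done.

Besides the shell and the picture viewer there is one more tool, called after "Call:" by a JSON object that holds its "api" and its "payload". jog_arm: Moves the arm, as the interface text tells. Its arguments: {"type":"object","properties":{"rows":{"type":"array","items":{"type":"array"}},"newtons":{"type":"number"}},"required":["rows"]}

```bash
ls; mkdir -p pics; python3 - <<'E'
from cell import robot, eyes
import cv2
print(robot.sense())
for n in ["scene","top","wrist"]:
    i=eyes.camera_info(n); print(n,i)
    im=eyes.read_camera(n); cv2.imwrite(f"pics/{n}0.png",im[:,:,::-1])
E
```

```text
pics
{'time': 0.0, 'joints': array([-1.29299402e+00,  3.20285619e-01,  1.56570791e+00,  3.10108453e-06,
        1.25741754e+00, -1.99890754e-02]), 'qd': array([-0.00089428,  0.00028824, -0.00077436,  0.00124537, -0.0002762 ,
       -0.00104087]), 'effort': array([ 2.91151802e-03, -4.15512228e+01, -2.34160030e+01,  1.32058208e-04,
        8.18649831e-03, -1.15958238e-05]), 'eef_pos': array([ 0.16858144, -0.54921087,  0.23047467]), 'eef_rot': array([ 9.88935163e-01,  1.48345596e-01, -1.15415883e-04, -9.01851100e-04]), 'ft_force': array([-0.70358935, -0.17124345,  0.74526657]), 'ft_torque': array([0.0754454 , 0.01027076, 0.01195222]), 'gripper_width': 0.9973345542043764}
scene {'K': array([[463.08544765,   0.        , 265.27750077],
       [  0.        , 463.08544765, 192.54790413],
       [  0.        ,   0.        ,   1.        ]]), 'cam_to_world': array([[-0.40085329,  0.58137616, -0.70803842,  1.46309354],
       [ 0.91595569,  0.26992293, -0.29692893,  0.38226427],
       [ 0.01848841, -0.76755675, -0.64071429,  0.93997936],
       [ 0.        ,  0.        ,  0.        ,  1.       
[... 161 characters left out ...]
     ]]), 'cam_to_world': array([[ 0.02561197, -0.98993438,  0.13919032,  0.35978315],
       [-0.99964916, -0.02442154,  0.01025406, -0.00574444],
       [-0.0067516 , -0.13940411, -0.99021256,  1.46401542],
       [ 0.        ,  0.        ,  0.        ,  1.        ]])}
wrist {'K': array([[297.31863964,   0.        , 256.52491605],
       [  0.        , 297.31863964, 195.47590212],
       [  0.        ,   0.        ,   1.        ]]), 'cam_to_world': array([[ 0.2933127 , -0.9203487 , -0.25870048,  0.23462965],
       [-0.95601573, -0.28272636, -0.0781008 , -0.52876324],
       [-0.00126147,  0.27022968, -0.96279506,  0.37366494],
       [ 0.        ,  0.        ,  0.        ,  1.        ]])}
```

View pics/scene0.png

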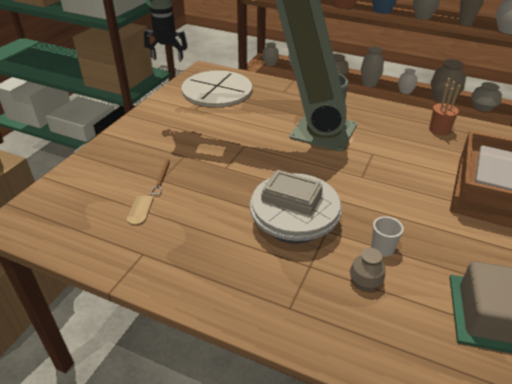

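View pics/top0.png

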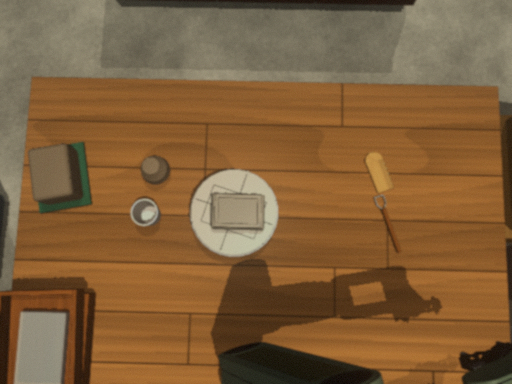

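View pics/wrist0.png

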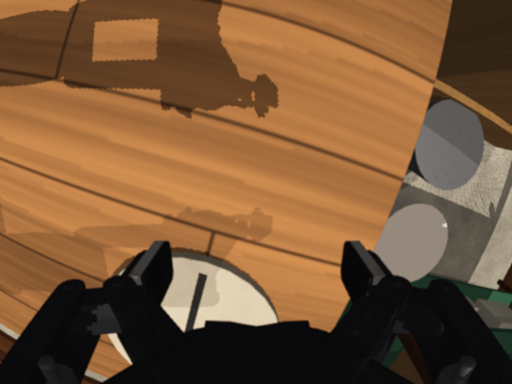

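The scene camera shows the wheel with the dish near (295,195), cup (387,235) and vase (368,270). In the top view the wheel is centred near (234,212), cup (145,212), vase (155,168), rib and loop tool on the right. I'll move the wrist camera over the bat.

```bash
cat > h.py <<'E'
from cell import robot, eyes
import numpy as np, cv2
from scipy.spatial.transform import Rotation as R
def axes(s): return R.from_quat(s["eef_rot"]).as_matrix()
def ray(info,px,fish):
    K=info["K"];T=np.array(info["cam_to_world"])
    d=np.array([(px[0]-K[0,2])/K[0,0],(px[1]-K[1,2])/K[1,1],1.])
    if fish:
        r=np.hypot(d[0],d[1]); u=d[:2]/max(r,1e-12); d=np.array([*(u*np.sin(r)),np.cos(r)])
    return T[:3,3],T[:3,:3]@d
def atz(info,px,z,fish=False):
    o,d=ray(info,px,fish); return o+d*(z-o[2])/d[2]
def proj(info,P,fish=True):
    K=info["K"];T=np.array(info["cam_to_world"])
    p=(np.atleast_2d(P)-T[:3,3])@T[:3,:3]
    if fish:
        rho=np.hypot(p[:,0],p[:,1]);th=np.arctan2(rho,p[:,2]);q=p[:,:2]/np.maximum(rho,1e-12)[:,None]*th[:,None]
    else: q=p[:,:2]/p[:,2:]
    return q*K[0,0]+K[:2,2]
def grab(name,file):
    i=eyes.camera_info(name); im=eyes.read_camera(name)
    cv2.imwrite(f"pics/{file}.png",im[:,:,::-1]); np.savez(f"pics/{file}.npz",K=i["K"],T=i["cam_to_world"],im=im)
    return i,im
def load(file):
    d=np.load(f"pics/{file}.npz"); return dict(K=d["K"],cam_to_world=d["T"]),d["im"]
E
python3 - <<'E'
from h import *
i=eyes.camera_info("top"); s=robot.sense()
for n,p,z in [("bat",(234,212),.092),("cup",(145,212),.04),("vase",(155,168),.05)]: print(n,atz(i,p,z))
A=axes(s);print(A)
b=atz(i,(234,212),.092)[:2]
tgt=np.array([*(b-0.069*A[:2,0]),.26]); print(tgt, A.T@(tgt-s["eef_pos"]))
im=cv2.imread("pics/top0.png")[160:265,180:290]; cv2.imwrite("pics/topc.png",cv2.resize(im,None,fx=5,fy=5,interpolation=cv2.INTER_CUBIC))
E
```

```text
bat [0.51136575 0.07461207 0.092     ]
cup [0.51046506 0.34493126 0.04      ]
vase [0.6436833  0.32003223 0.05      ]
[[ 9.55983636e-01  2.93419738e-01 -3.82033822e-04]
 [ 2.93419986e-01 -9.55982792e-01  1.27041197e-03]
 [ 7.54618599e-06 -1.32658941e-03 -9.99999120e-01]]
[0.44540288 0.05436609 0.26      ] [ 0.44174424 -0.49598024 -0.02865752]
```

View pics/topc.png

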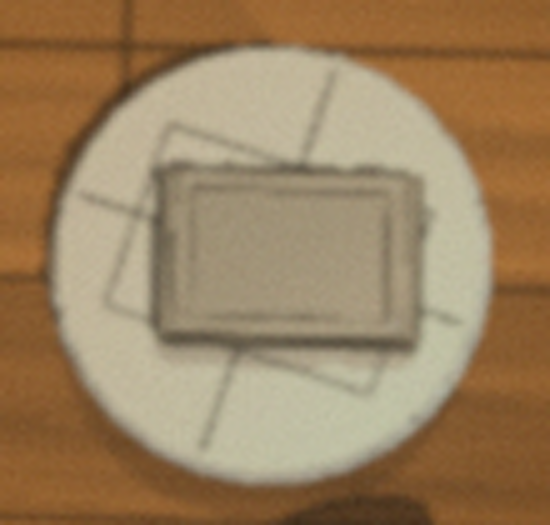

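Call:
{"api": "jog_arm", "payload": {"rows": [[0,[0.04,-0.05,-0.01],0.05],[0,[0.08,-0.1,-0.02],0.15],[0,[0.12,-0.14,-0.03],0.25],[0,[0.16,-0.18,-0.03],0.35],[0,[0.454,-0.535,-0.03],0.62],[0,[0.454,-0.535,-0.03],0.62],[0,[0.454,-0.535,-0.03],0.62],[0,[0.454,-0.535,-0.03],0.62],[0,[0.454,-0.535,-0.03],0.62],[0,[0.454,-0.535,-0.03],0.62],[0,[0.454,-0.535,-0.03],0.62],[0,[0.454,-0.535,-0.03],0.62],[0,[0.454,-0.535,-0.03],0.62],[0,[0.454,-0.535,-0.03],0.62],[0,[0.454,-0.535,-0.03],0.62],[0,[0.454,-0.535,-0.03],0.62],[0,[0.454,-0.535,-0.03],0.62],[0,[0.454,-0.535,-0.03],0.62]]}}

```text
time: 1.95
eef_pos: [0.4451, 0.0936, 0.2612]
eef_rot: [0.987, -0.161, -0.0, 0.0]
ft_force: [0.1, -0.4, -0.1]
gripper_width: 0.998
```

```bash
python3 - <<'E'
from h import *
i,im=grab("wrist","w1"); s=robot.sense(); print(s["time"],s["eef_pos"],s["ft_force"],s["joints"]); print(axes(s)); print(i["cam_to_world"])
cv2.imwrite("pics/w1b.png",cv2.resize(im[:,:,::-1],(768,576)))
E
```

```text
2.0 [0.445222   0.09355145 0.26135042] [-0.33446231  0.21624996  0.96374502] [ 1.82137997e-01  1.09327448e-01  1.76559047e+00 -4.61745968e-04
  1.26694578e+00  2.07734361e+00]
[[ 9.47883224e-01 -3.18617890e-01 -1.86727664e-04]
 [-3.18617943e-01 -9.47883101e-01 -4.82395997e-04]
 [-2.32960024e-05  5.16749857e-04 -9.99999866e-01]]
[[-0.31837081 -0.91257169 -0.25661827  0.51062149]
 [-0.94796557  0.30680869  0.08502766  0.07254296]
 [ 0.00113888  0.27033561 -0.96276547  0.40431125]
 [ 0.          0.          0.          1.        ]]
```

View pics/w1b.png

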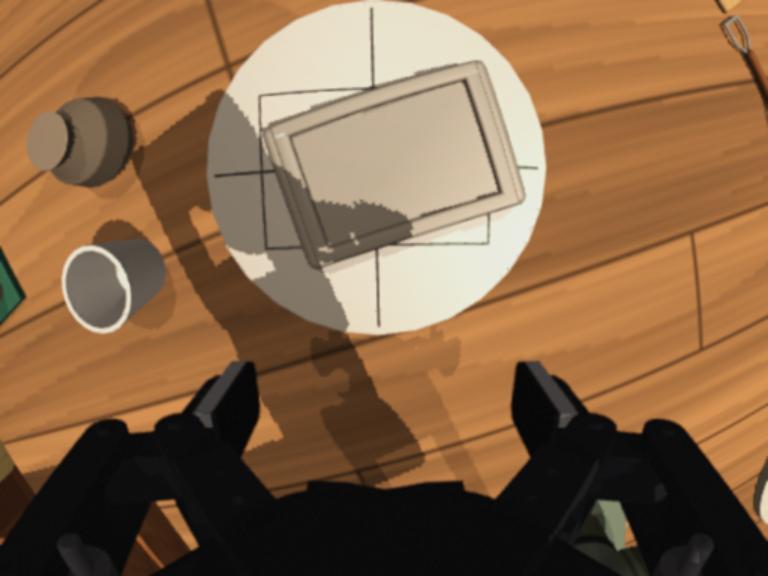

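The view shows the bat (mark rectangle corners near (260,95), (265,248), (489,243)), and the dish turned roughly 17° relative to the mark. Zooming in to measure.

```bash
cat > crop.py <<'E'
import sys
from h import *
f,x0,y0,x1,y1,k=sys.argv[1],*map(int,sys.argv[2:7])
i,im=load(f); c=cv2.resize(im[y0:y1,x0:x1,::-1],None,fx=k,fy=k,interpolation=cv2.INTER_CUBIC)
cl=cv2.createCLAHE(2,(4,4)); l=cv2.cvtColor(c,cv2.COLOR_BGR2LAB); l[:,:,0]=cl.apply(l[:,:,0]); c=cv2.cvtColor(l,cv2.COLOR_LAB2BGR)
for x in range((x0//20+1)*20,x1,20): cv2.putText(c,str(x),((x-x0)*k,8),0,.35,(0,0,255)); cv2.line(c,((x-x0)*k,10),((x-x0)*k,16),(0,0,255))
for y in range((y0//20+1)*20,y1,20): cv2.putText(c,str(y),(0,(y-y0)*k+4),0,.35,(0,0,255)); cv2.line(c,(24,(y-y0)*k),(30,(y-y0)*k),(0,0,255))
cv2.imwrite(f"pics/{f}_c.png",c); print(c.shape)
E
python3 crop.py w1 130 0 370 195 3
```

```text
(585, 720, 3)
```

View pics/w1_c.png

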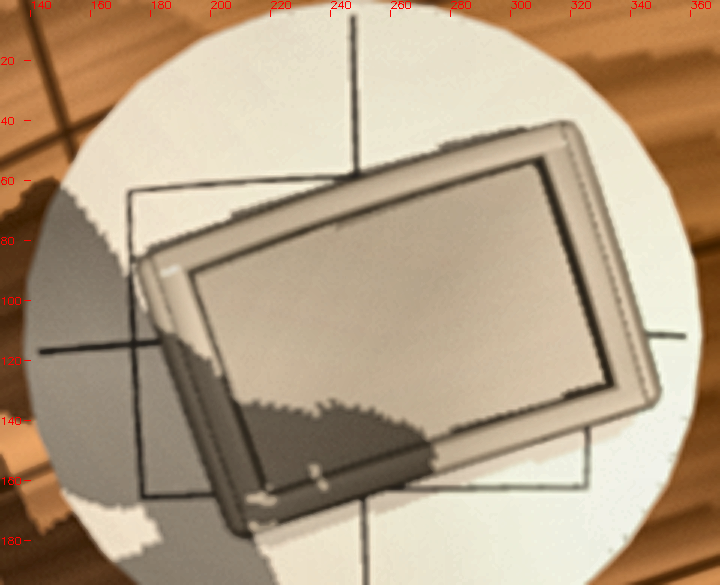

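```bash
cat > fit.py <<'E'
from h import *
from scipy.optimize import least_squares
def place(P,x,y,z,a):
    P=np.asarray(P,float); c,s=np.cos(a),np.sin(a)
    return np.c_[x+c*P[:,0]-s*P[:,1], y+s*P[:,0]+c*P[:,1], z+P[:,2]]
E
cat > f1.py <<'E'
from fit import *
i,_=load("w1")
u=lambda *p:[130+p[0]/3,p[1]/3]
# mark pts: image left = +y, image up=+x
rc=np.array([u(130,190),u(142,497),u(587,487)]); RC=[[.056,.081,0],[-.056,.081,0],[-.056,-.081,0]]
xl=np.array([u(353,15),u(356,170),u(364,500),[252.7,216.7]]) # on mark x axis (y=0)
yl=np.array([u(40,351),u(157,342),u(650,334),u(685,336)])
disc=np.array([[138,113],[364,113],[253.3,222]])
def res(p):
    x,y,z,a=p
    r=list((proj(i,place(RC,x,y,z,a))-rc).ravel())
    for L,k in ((xl,1),(yl,0)):
        for q in L:
            w=atz(i,q,z,True); d=w[:2]-[x,y]; l=[np.cos(a)*d[0]+np.sin(a)*d[1],-np.sin(a)*d[0]+np.cos(a)*d[1]]
            r.append(l[k]*1000)
    return r
def res5(p):
    r=res(p[:4])
    for q in disc: r.append((np.hypot(*(atz(i,q,p[2],True)[:2]-p[4:6]))-.125)*1000)
    return r
f=least_squares(res5,[.51,.07,.092,-.32,.51,.07]); print(f.x,np.round(f.fun,1)); m=f.x
dc=np.array([u(193,272),u(543,158),u(612,385),u(267,490)]); DC=[[.035,.055,.044],[.035,-.055,.044],[-.035,-.055,.044],[-.035,.055,.044]]
g=least_squares(lambda p:(proj(i,place(DC,p[0],p[1],m[2],p[2]))-dc).ravel(),[.51,.07,-.1]); print(g.x,np.round(g.fun,1))
g2=least_squares(lambda p:(proj(i,place(DC,p[0],p[1],p[3],p[2]))-dc).ravel(),[.51,.07,-.1,.09]); print(g2.x)
d=g.x[:2]-m[:2];a=m[3];print("in mark",np.cos(a)*d[0]+np.sin(a)*d[1],-np.sin(a)*d[0]+np.cos(a)*d[1],np.degrees(g.x[2]-a))
E
python3 f1.py
```

```text
[ 0.51597498  0.07766047  0.0880417  -0.30332549  0.51721458  0.07694922] [ 0.   0.4  0.5 -0.4 -0.4 -0.2  0.1  0.1 -0.1 -0.2  0.1 -0.   0.1 -0.1
 -0.5 -0.5 -0. ]
[ 0.51390513  0.06326807 -0.01109661] [ 1.1  0.4 -0.6  2.3 -1.5 -1.5  0.9 -1.3]
[ 0.51385782  0.06344986 -0.01097586  0.09459686]
in mark 0.002323579528135753 -0.014353617638167093 16.7434813556838
```

Mark centre ≈ (0.516, 0.0777), yaw −17.4°, bat top ≈ 0.088. The dish sits at (+2, −14) mm in the mark frame, turned +16.7°. I'll use the two open fingers as a flat pusher along the mark's axes.

```bash
cat > go.py <<'E'
import sys
from h import *
M=np.array([.51597,.07766]);A=-.30333
def go(X,Y,z,yaw=0,base=None):
    s=robot.sense(); Ax=axes(s); e1=np.array([np.cos(A),np.sin(A)]);e2=np.array([-e1[1],e1[0]])
    t=np.array([*(M+X*e1+Y*e2),z]); cur=np.arctan2(Ax[1,0],Ax[0,0]); d=(A+np.radians(yaw)-cur+np.pi)%(2*np.pi)-np.pi
    p=s["eef_pos"]; q=p[:2]-M
    print("now mark frame mm:",np.round([q@e1*1000,q@e2*1000,p[2]*1000],1),"yaw rel",round(np.degrees(cur-A),2),"F",np.round(s["ft_force"],1),"t",s["time"], "w",round(s["gripper_width"],3))
    print("shift",np.round(Ax.T@(t-p),4),"turn",round(-d,4))
if __name__=="__main__":
    a=list(map(float,sys.argv[1:])); go(a[0]/1000,a[1]/1000,a[2]/1000,a[3] if len(a)>3 else 0)
E
python3 go.py 105 -10 180; python3 go.py 105 -10 87
```

```text
now mark frame mm: [-72.3  -6.  261.4] yaw rel -1.2 F [-0.3  0.2  1. ] t 2.0 w 0.999
shift [0.1773 0.0003 0.0813] turn -0.0209
now mark frame mm: [-72.3  -6.  261.4] yaw rel -1.2 F [-0.3  0.2  1. ] t 2.0 w 0.999
shift [0.1773 0.0002 0.1743] turn -0.0209
```

Call:
{"api": "jog_arm", "payload": {"rows": [[0,[0.04,0,0],-0.01],[0,[0.09,0,0.02],-0.021],[0,[0.135,0,0.04],-0.021],[0,[0.165,0,0.07],-0.021],[0,[0.177,0,0.105],-0.021],[0,[0.177,0,0.14],-0.021],[0,[0.177,0,0.16],-0.021],[0,[0.177,0,0.17],-0.021],[0,[0.177,0,0.174],-0.021],[0,[0.177,0,0.174],-0.021]]}}

```text
time: 3.0
eef_pos: [0.6139, 0.0383, 0.088]
eef_rot: [0.989, -0.15, 0.001, -0.0]
ft_force: [0.1, 0.6, -0.7]
gripper_width: 1.0
```

```bash
python3 go.py 61 -10 87; python3 - <<'E'
from h import *
i,im=grab("wrist","w2")
E
python3 -c "
from h import *
i,im=load('w2');cv2.imwrite('pics/w2b.png',cv2.resize(im[:,:,::-1],(768,576)))"
```

```text
now mark frame mm: [105.2  -8.3  88. ] yaw rel 0.08 F [ 0.1  0.6 -0.7] t 3.0 w 1.0
shift [-0.0443  0.0017  0.0009] turn 0.0013
```

View pics/w2b.png

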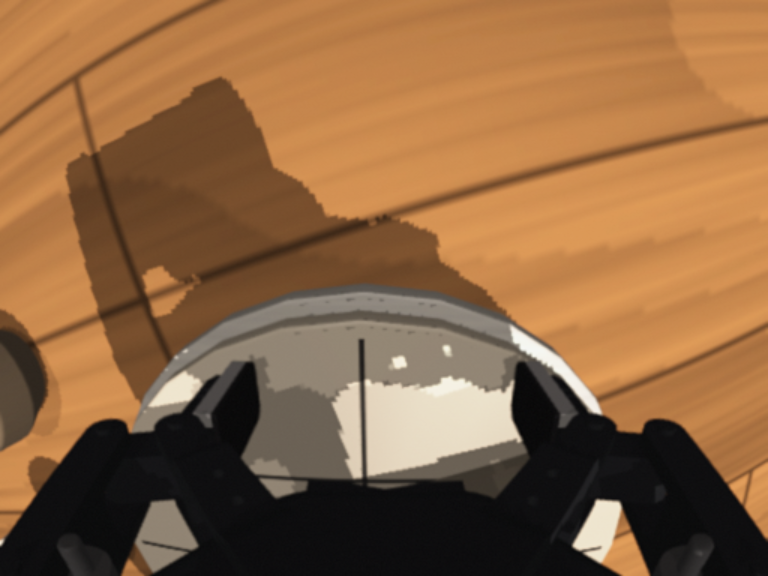

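The wrist view shows both fingers straddling the mark's x-axis, just above the bat beyond the dish. Starting the slow push toward −x.

Call:
{"api": "jog_arm", "payload": {"rows": [[0,[-0.006,0.001,0],0],[0,[-0.013,0.001,0],0],[0,[-0.017,0.001,0],0],[0,[-0.019,0.001,0],0],[0,[-0.0205,0.001,0],0],[0,[-0.022,0.001,0],0],[0,[-0.0235,0.001,0],0],[0,[-0.025,0.001,0],0],[0,[-0.0265,0.001,0],0],[0,[-0.028,0.001,0],0],[0,[-0.0295,0.001,0],0],[0,[-0.031,0.001,0],0]]}}

```text
time: 4.25
eef_pos: [0.5844, 0.0469, 0.0875]
eef_rot: [0.989, -0.15, 0.001, 0.0]
ft_force: [2.0, -1.4, -0.5]
gripper_width: 1.0
```

```bash
python3 go.py 61 -10 87
```

```text
now mark frame mm: [74.5 -8.9 87.5] yaw rel 0.14 F [ 2.  -1.4 -0.5] t 4.25 w 1.0
shift [-0.0135  0.001   0.0004] turn 0.0025
```

Call:
{"api": "jog_arm", "payload": {"rows": [[0,[-0.0015,0,0],0],[0,[-0.003,0,0],0],[0,[-0.0045,0,0],0],[0,[-0.006,0,0],0],[0,[-0.0075,0,0],0],[0,[-0.009,0,0],0],[0,[-0.0105,0,0],0],[0,[-0.012,0,0],0],[0,[-0.0135,0,0],0],[0,[-0.0145,0,0],0]]}}

```text
time: 5.25
eef_pos: [0.5699, 0.0514, 0.0874]
eef_rot: [0.989, -0.15, 0.0, 0.0]
ft_force: [2.5, -2.7, 1.4]
gripper_width: 0.998
```

```bash
python3 go.py 110 -5 87; python3 go.py 110 -5 175
```

```text
now mark frame mm: [59.3 -8.9 87.4] yaw rel 0.13 F [ 2.5 -2.7  1.4] t 5.25 w 0.998
shift [ 0.0507 -0.0038  0.0004] turn 0.0022
now mark frame mm: [59.3 -8.9 87.4] yaw rel 0.13 F [ 2.5 -2.7  1.4] t 5.25 w 0.998
shift [ 0.0507 -0.0038 -0.0876] turn 0.0022
```

Call:
{"api": "jog_arm", "payload": {"rows": [[0,[0.004,0,0],0],[0,[0.014,0,-0.01],0],[0,[0.014,0,-0.04],0],[0,[0.01,0,-0.08],0],[0,[-0.02,-0.001,-0.12],0],[0,[-0.06,-0.002,-0.15],0],[0,[-0.1,-0.003,-0.17],0],[0,[-0.125,-0.003,-0.17],0],[0,[-0.134,-0.003,-0.17],0],[0,[-0.134,-0.003,-0.17],0]]}}

```text
time: 6.25
eef_pos: [0.4416, 0.0945, 0.2569]
eef_rot: [0.989, -0.15, -0.001, -0.0]
ft_force: [-0.0, -0.6, -0.1]
gripper_width: 1.002
```

```bash
python3 - <<'E'
from h import *
i,im=grab("wrist","w3")
E
python3 go.py -110 -5 200;python3 go.py -110 -5 87; python3 crop.py w3 130 0 370 195 3
```

```text
now mark frame mm: [-74.8  -6.1 256.8] yaw rel 0.14 F [0.6 0.9 0.2] t 6.3 w 0.995
shift [-0.0351 -0.0012  0.0568] turn 0.0024
now mark frame mm: [-74.8  -6.1 256.8] yaw rel 0.14 F [0.6 0.9 0.2] t 6.3 w 0.995
shift [-0.035  -0.0012  0.1698] turn 0.0024
(585, 720, 3)
```

View pics/w3_c.png

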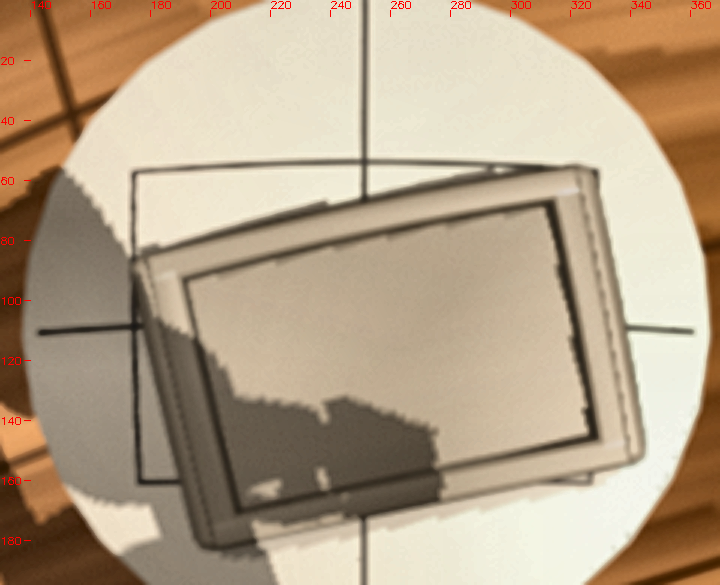

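The dish has turned about 5°, leaving ≈11–12°; its upper right corner lines up with the rectangle near crop (585,168). Next push is from the −x side.

Call:
{"api": "jog_arm", "payload": {"rows": [[0,[-0.02,-0.001,0.03],0],[0,[-0.035,-0.001,0.07],0],[0,[-0.035,-0.001,0.11],0],[0,[-0.035,-0.001,0.145],0],[0,[-0.035,-0.001,0.165],0],[0,[-0.034,-0.001,0.1695],0],[0,[-0.026,-0.001,0.1695],0],[0,[-0.018,-0.001,0.1695],0],[0,[-0.013,-0.001,0.1695],0],[0,[-0.0105,-0.001,0.1695],0],[0,[-0.009,-0.001,0.1695],0],[0,[-0.0075,-0.001,0.1695],0],[0,[-0.006,-0.001,0.1695],0],[0,[-0.0045,-0.001,0.1695],0],[0,[-0.003,-0.001,0.1695],0],[0,[-0.0015,-0.001,0.1695],0],[0,[0,-0.001,0.1695],0],[0,[0.0015,-0.001,0.1695],0],[0,[0.003,-0.001,0.1695],0]]}}

```text
time: 8.2
eef_pos: [0.4462, 0.0942, 0.0877]
eef_rot: [0.989, -0.15, 0.0, -0.0]
ft_force: [-3.5, 2.7, 1.4]
gripper_width: 1.0
```

```bash
python3 go.py -59 -5 87
```

```text
now mark frame mm: [-71.5  -5.1  87.7] yaw rel 0.12 F [-3.5  2.7  1.4] t 8.2 w 1.0
shift [ 0.0125 -0.0001  0.0007] turn 0.0021
```

Call:
{"api": "jog_arm", "payload": {"rows": [[0,[0.0015,0,0],0],[0,[0.003,0,0],0],[0,[0.0045,0,0],0],[0,[0.006,0,0],0],[0,[0.0075,0,0],0],[0,[0.009,0,0],0],[0,[0.0105,0,0],0],[0,[0.0115,0,0],0]]}}

```text
time: 9.0
eef_pos: [0.4571, 0.0907, 0.0878]
eef_rot: [0.989, -0.15, 0.0, 0.0]
ft_force: [-2.2, 2.6, 1.8]
gripper_width: 1.002
```

```bash
python3 go.py -75 -6 257;  python3 -c "
from h import *
i,im=grab('wrist','w4');cv2.imwrite('pics/w4b.png',cv2.resize(im[:,:,::-1],(768,576)))"
```

```text
now mark frame mm: [-60.   -5.2  87.8] yaw rel 0.12 F [-2.2  2.6  1.8] t 9.0 w 1.002
shift [-0.0149  0.0008 -0.1692] turn 0.0021
```

View pics/w4b.png

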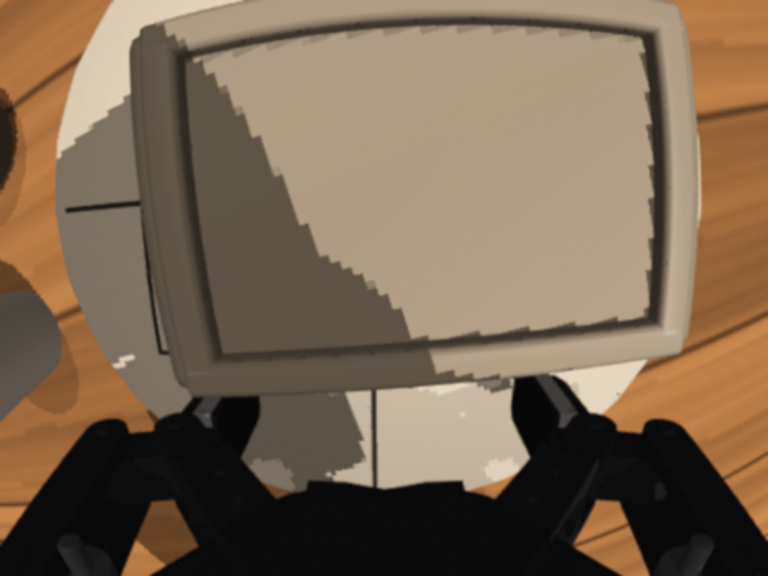

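```bash
python3 go.py 0 -78 257 90; python3 go.py 0 -115 93 90
```

```text
now mark frame mm: [-59.9  -5.1  87.8] yaw rel 0.12 F [-2.7  2.2  1.7] t 9.05 w 1.0
shift [ 0.0598  0.073  -0.1692] turn -1.5687
now mark frame mm: [-59.9  -5.1  87.8] yaw rel 0.12 F [-2.7  2.2  1.7] t 9.05 w 1.0
shift [ 0.0596  0.11   -0.0052] turn -1.5687
```

Call:
{"api": "jog_arm", "payload": {"rows": [[0,[-0.004,0,0],0],[0,[-0.012,0,-0.01],0],[0,[-0.014,0,-0.04],-0.1],[0,[-0.01,0,-0.08],-0.24],[0,[0,0.02,-0.12],-0.38],[0.45,[0.02,0.04,-0.16],-0.52],[0.45,[0.04,0.06,-0.169],-0.66],[0.45,[0.06,0.073,-0.169],-0.8],[0.45,[0.06,0.073,-0.169],-0.95],[0.45,[0.06,0.073,-0.169],-1.1],[0.45,[0.06,0.073,-0.169],-1.25],[0.45,[0.06,0.073,-0.169],-1.4],[0.45,[0.06,0.073,-0.169],-1.55],[0.45,[0.06,0.073,-0.169],-1.568],[0.45,[0.06,0.073,-0.169],-1.568]]}}

```text
time: 10.55
eef_pos: [0.4925, 0.0031, 0.2573]
eef_rot: [0.807, 0.591, 0.0, 0.001]
ft_force: [-0.0, -0.4, 0.4]
gripper_width: 0.55
```

```bash
python3 go.py 0 -115 93 90;  python3 -c "
from h import *
i,im=grab('wrist','w5');cv2.imwrite('pics/w5b.png',cv2.resize(im[:,:,::-1],(768,576)))"
```

```text
now mark frame mm: [-2.000e-01 -7.810e+01  2.573e+02] yaw rel 89.81 F [-0.  -0.4  0.4] t 10.55 w 0.55
shift [-3.680e-02  1.000e-04  1.643e-01] turn -0.0033
```

View pics/w5b.png

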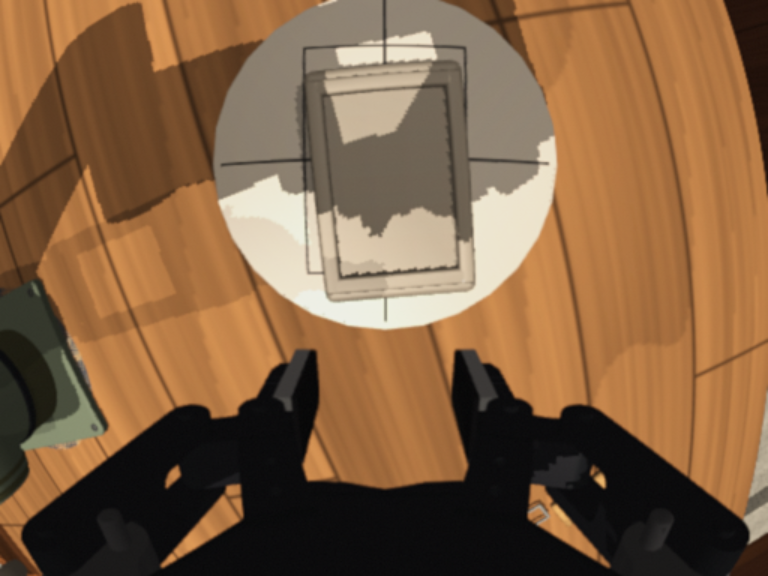

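Dish is now ~4° off and ~12 mm toward −y (bottom of this view; near edge at row 295, rectangle's near line at row 272). Pushing it +y.

Call:
{"api": "jog_arm", "payload": {"rows": [[0.45,[-0.02,0,0.02],-0.003],[0.45,[-0.038,0,0.06],-0.003],[0.45,[-0.038,0,0.1],-0.003],[0.45,[-0.038,0,0.14],-0.003],[0.45,[-0.038,0,0.16],-0.003],[0.45,[-0.037,0,0.164],-0.003],[0.45,[-0.031,0,0.164],-0.003],[0.45,[-0.028,0,0.164],-0.003],[0.45,[-0.0265,0,0.164],-0.003],[0.45,[-0.025,0,0.164],-0.003],[0.45,[-0.0235,0,0.164],-0.003],[0.45,[-0.022,0,0.164],-0.003],[0.45,[-0.0205,0,0.164],-0.003],[0.45,[-0.019,0,0.164],-0.003],[0.45,[-0.0175,0,0.164],-0.003],[0.45,[-0.016,0,0.164],-0.003],[0.45,[-0.0145,0,0.164],-0.003],[0.45,[-0.013,0,0.164],-0.003],[0.45,[-0.0115,0,0.164],-0.003]]}}

```text
time: 12.5
eef_pos: [0.4881, -0.0086, 0.0931]
eef_rot: [0.805, 0.593, -0.001, 0.0]
ft_force: [-2.3, -6.5, 4.6]
gripper_width: 0.549
```

```bash
python3 go.py 0 -85 93 90;  python3 -c "
from h import *
i,im=grab('wrist','w6');cv2.imwrite('pics/w6b.png',cv2.resize(im[:,:,::-1],(768,576)))"
```

```text
now mark frame mm: [ -0.9 -90.6  93.1] yaw rel 90.19 F [-2.3 -6.5  4.6] t 12.5 w 0.549
shift [0.0056 0.0009 0.0001] turn 0.0032
```

View pics/w6b.png

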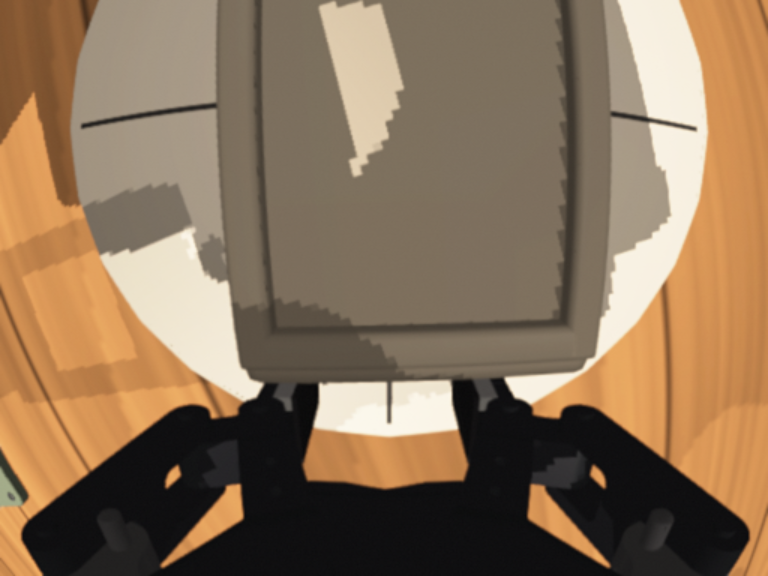

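Fingers are flush on the short side (contacts near (290,385) and (480,385)). Horizontal force is 7 N, so I'll continue more slowly.

Call:
{"api": "jog_arm", "payload": {"rows": [[0.45,[0.0008,0,0],0],[0.45,[0.0016,0,0],0],[0.45,[0.0024,0,0],0]]}}

```text
time: 12.85
eef_pos: [0.4887, -0.0063, 0.093]
eef_rot: [0.805, 0.593, -0.001, -0.0]
ft_force: [-3.3, -5.7, 4.1]
gripper_width: 0.551
```

Call:
{"api": "jog_arm", "payload": {"rows": [[0.45,[0.0008,0,0],0],[0.45,[0.0016,0,0],0],[0.45,[0.0024,0,0],0]]}}

```text
time: 13.15
eef_pos: [0.4894, -0.004, 0.093]
eef_rot: [0.805, 0.593, -0.001, -0.0]
ft_force: [-3.1, -5.1, 4.2]
gripper_width: 0.552
```

```bash
python3 go.py 0 -80 257 90
```

```text
now mark frame mm: [ -1.  -85.9  93. ] yaw rel 90.19 F [-3.1 -5.1  4.2] t 13.15 w 0.552
shift [ 0.0055  0.0007 -0.164 ] turn 0.0032
```

Call:
{"api": "jog_arm", "payload": {"rows": [[0.45,[-0.002,0,0],0],[0.45,[-0.008,0,0],0],[0.45,[-0.014,0,-0.02],0],[0.45,[-0.014,0,-0.06],0],[0.45,[-0.01,0,-0.1],0],[0.45,[0,0,-0.14],0],[0.45,[0.006,0.001,-0.16],0],[0.45,[0.006,0.001,-0.164],0],[0.45,[0.006,0.001,-0.164],0]]}}

```text
time: 14.05
eef_pos: [0.4933, 0.0023, 0.2566]
eef_rot: [0.805, 0.593, 0.0, 0.0]
ft_force: [0.4, 0.1, -1.0]
gripper_width: 0.549
```

```bash
python3 go.py 0 -80 257 90;  python3 -c "
from h import *
i,im=grab('wrist','w7')"; python3 crop.py w7 135 0 375 215 3
```

```text
now mark frame mm: [  0.9 -78.7 256.6] yaw rel 90.13 F [ 0.4  0.1 -1. ] t 14.05 w 0.549
shift [-0.0013 -0.0009 -0.0004] turn 0.0023
(645, 720, 3)
```

View pics/w7_c.png

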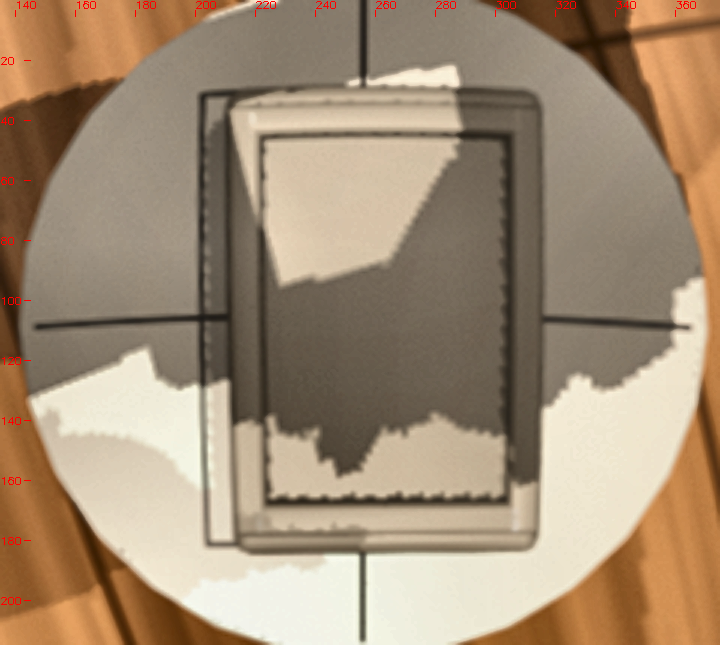

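```bash
cat > meas.py <<'E'
from fit import *
def meas(f,x0,k,rc,RC,xl,yl,dc,zb=.088,y0=0):
    """crop px lists; returns mark pose and dish pose in mark frame"""
    i,_=load(f); u=lambda L:np.array([[x0+p[0]/k,y0+p[1]/k] for p in L])
    rc,xl,yl,dc=map(u,(rc,xl,yl,dc))
    def loc(q,z,x,y,a):
        d=atz(i,q,z,True)[:2]-[x,y]; return np.array([np.cos(a)*d[0]+np.sin(a)*d[1],-np.sin(a)*d[0]+np.cos(a)*d[1]])*1000
    def res(p):
        r=[]
        for q,c in zip(rc,RC): r+=list(loc(q,zb,*p)-c)
        r+=[loc(q,zb,*p)[1] for q in xl]; r+=[loc(q,zb,*p)[0] for q in yl]; return r
    m=least_squares(res,[.516,.0777,-.303]); print("mark",m.x,"res",np.round(m.fun,1))
    DC=np.array([[35,55],[35,-55],[-35,-55],[-35,55]])
    P=np.array([loc(q,zb+.047,*m.x) for q in dc])
    def rd(p):
        c,s=np.cos(p[2]),np.sin(p[2]); return (DC@np.array([[c,s],[-s,c]])+p[:2]-P).ravel()
    g=least_squares(rd,[0,0,0]); print("dish mm,deg",g.x[0],g.x[1],np.degrees(g.x[2]),"res",np.round(g.fun,1))
E
python3 - <<'E'
from meas import *
meas("w7",135,3,[(201,94),(207,545)],[(-56,81),(-56,-81)],[(36,327),(228,317),(543,319),(690,327)],[(363,10),(363,85),(363,555),(363,640)],
 [(507,136),(507,501),(268,501),(264,136)])
E
```

```text
mark [ 0.51633354  0.07758106 -0.30138905] res [-0.4  0.5 -0.3 -0.5  0.   0.  -0.1  0.   0.2  0.2  0.2  0.2]
dish mm,deg 7.342872206412079 -1.659698753576443 0.3914215121206802 res [-0.7 -0.4 -1.3  0.5  1.2  0.2  0.8 -0.3]
```

```bash
python3 go.py 100 -2 200 0;python3 go.py 95 -2 87 0
```

```text
now mark frame mm: [  0.3 -79.  255.6] yaw rel 90.12 F [ 0.1  0.4 -1.1] t 14.1 w 0.548
shift [0.0768 0.1    0.0554] turn 1.5729
now mark frame mm: [  0.3 -79.  255.6] yaw rel 90.12 F [ 0.1  0.4 -1.1] t 14.1 w 0.548
shift [0.0769 0.0952 0.1684] turn 1.5729
```

Call:
{"api": "jog_arm", "payload": {"rows": [[0.3,[0.01,0.02,0],0.1],[0,[0.03,0.05,0],0.24],[0,[0.05,0.08,0],0.38],[0,[0.07,0.1,0],0.52],[0,[0.077,0.1,0],0.66],[0,[0.077,0.1,0],0.8],[0,[0.077,0.1,0],0.95],[0,[0.077,0.1,0.02],1.1],[0,[0.077,0.1,0.04],1.25],[0,[0.077,0.1,0.06],1.4],[0,[0.077,0.1,0.09],1.55],[0,[0.077,0.1,0.12],1.572],[0,[0.077,0.1,0.15],1.572],[0,[0.077,0.098,0.166],1.572],[0,[0.077,0.095,0.168],1.572],[0,[0.077,0.09,0.168],1.572],[0,[0.077,0.086,0.168],1.572],[0,[0.077,0.083,0.168],1.572],[0,[0.077,0.081,0.168],1.572]]}}

```text
time: 16.0
eef_pos: [0.5936, 0.0519, 0.0898]
eef_rot: [0.989, -0.15, 0.001, -0.0]
ft_force: [0.5, 0.4, -0.0]
gripper_width: 1.004
```

```bash
python3 go.py 59.5 -2 87 0
```

```text
now mark frame mm: [81.8 -1.4 89.8] yaw rel 0.07 F [ 0.5  0.4 -0. ] t 16.0 w 1.004
shift [-0.0223  0.0006  0.0028] turn 0.0013
```

Contact is expected when the tool reaches X≈68, so I'll approach and push down to about 59.8.

Call:
{"api": "jog_arm", "payload": {"rows": [[0,[-0.004,0,0.001],0],[0,[-0.008,0,0.002],0],[0,[-0.0095,0,0.002],0],[0,[-0.011,0,0.002],0],[0,[-0.0122,0,0.002],0],[0,[-0.0134,0,0.002],0],[0,[-0.0146,0,0.002],0],[0,[-0.0158,0,0.002],0],[0,[-0.017,0,0.002],0],[0,[-0.018,0,0.002],0]]}}

```text
time: 17.0
eef_pos: [0.5771, 0.057, 0.087]
eef_rot: [0.989, -0.151, 0.001, 0.0]
ft_force: [2.5, -0.8, 0.0]
gripper_width: 1.001
```

Call:
{"api": "jog_arm", "payload": {"rows": [[0,[-0.001,0,0],0],[0,[-0.002,0,0],0],[0,[-0.003,0,0],0],[0,[-0.004,0,0],0]]}}

```text
time: 17.4
eef_pos: [0.5728, 0.0583, 0.087]
eef_rot: [0.989, -0.151, 0.0, -0.0]
ft_force: [3.3, -1.5, 0.4]
gripper_width: 0.999
```

```bash
python3 go.py -75 -5 257 0
```

```text
now mark frame mm: [60.  -1.4 87. ] yaw rel 0.06 F [ 3.3 -1.5  0.4] t 17.4 w 0.999
shift [-0.1349  0.0034 -0.1701] turn 0.0011
```

Call:
{"api": "jog_arm", "payload": {"rows": [[0,[0.002,0,0],0],[0,[0.009,0,0],0],[0,[0.014,0,-0.03],0],[0,[0.01,0,-0.07],0],[0,[-0.02,0.001,-0.12],0],[0,[-0.06,0.002,-0.15],0],[0,[-0.1,0.003,-0.17],0],[0,[-0.125,0.003,-0.17],0],[0,[-0.135,0.003,-0.17],0],[0,[-0.135,0.003,-0.17],0],[0,[-0.135,0.003,-0.17],0]]}}

```text
time: 18.5
eef_pos: [0.4434, 0.0955, 0.2562]
eef_rot: [0.989, -0.151, -0.0, 0.0]
ft_force: [0.2, -0.9, 0.7]
gripper_width: 1.001
```

```bash
python3 go.py -75 -5 257 0;  python3 -c "
from h import *
i,im=grab('wrist','w8')"; python3 crop.py w8 130 0 370 205 3
```

```text
now mark frame mm: [-74.6  -4.7 256.2] yaw rel 0.06 F [ 0.2 -0.9  0.7] t 18.5 w 1.001
shift [-0.0004  0.0003 -0.0008] turn 0.0011
(615, 720, 3)
```

View pics/w8_c.png

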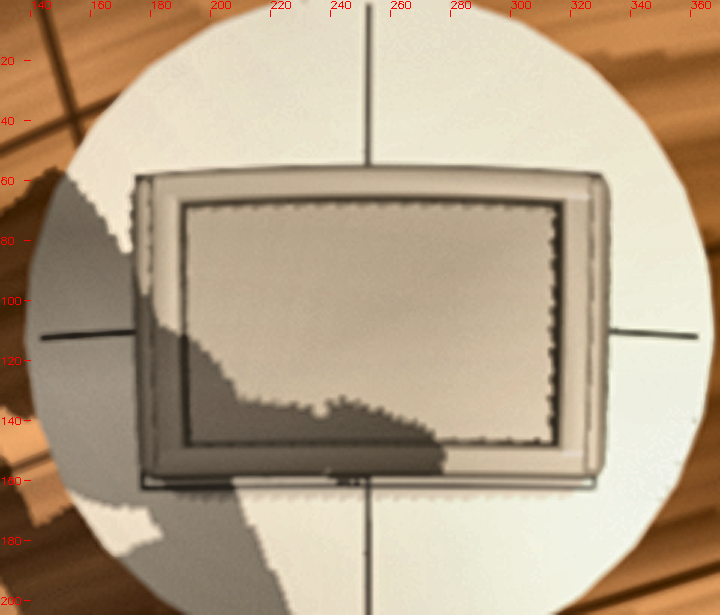

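```bash
python3 - <<'E'
from meas import *
meas("w8",130,3,[(142,488),(595,488)],[(-56,81),(-56,-81)],[(368,10),(368,155),(368,500),(368,600)],[(41,338),(133,332),(612,332),(697,337)],
 [(183,206),(561,203),(558,443),(187,444)])
E
python3 - <<'E'
import sys;sys.path.insert(0,'.')
from h import *
i,im=load("w8")
# overlay model for candidate dish pose
m=(.5161,.0776,-.3022)
def outl(dx,dy,da,hx,hy,z):
    c,s=np.cos(np.radians(da)),np.sin(np.radians(da)); P=[]
    for a,b in((1,1),(1,-1),(-1,-1),(-1,1)):
        P.append((a*hx,b*hy))
    P=np.array(P+[P[0]]);t=np.linspace(0,1,15)[:,None]
    Q=np.vstack([P[k]*(1-t)+P[k+1]*t for k in range(4)])
    Q=Q@np.array([[c,s],[-s,c]])+[dx,dy]; c,s=np.cos(m[2]),np.sin(m[2]); Q=Q@np.array([[c,s],[-s,c]])/1000+m[:2]
    return proj(i,np.c_[Q,np.full(len(Q),.088+z/1000)])
c=cv2.resize(im[0:205,130:370,::-1],None,fx=3,fy=3,interpolation=cv2.INTER_CUBIC)
for (hx,hy,z),col in(((56,81,0),(0,0,255)),):
    cv2.polylines(c,[np.round((outl(0,0,0,hx,hy,z)-[130,0])*3+1).astype(int)],False,col,1)
for (hx,hy,z),col in(((48,73,44),(0,255,0)),((35,55,50),(255,0,0)),((50,75,30),(255,255,0)),((45,65,50),(255,0,255))):
    cv2.polylines(c,[np.round((outl(0,0,0,hx,hy,z)-[130,0])*3+1).astype(int)],False,col,1)
cv2.imwrite("pics/o8.png",c)
E
```

```text
mark [ 0.5158112   0.07779501 -0.30328244] res [-0.2  0.7 -0.2 -0.7  0.1 -0.1 -0.   0.   0.1  0.1  0.   0.1]
dish mm,deg 1.0433368077958933 -1.8016930956842354 0.2361569688547813 res [-1.  -0.7 -1.3  0.8  1.2  0.8  1.1 -0.9]
```

View pics/o8.png

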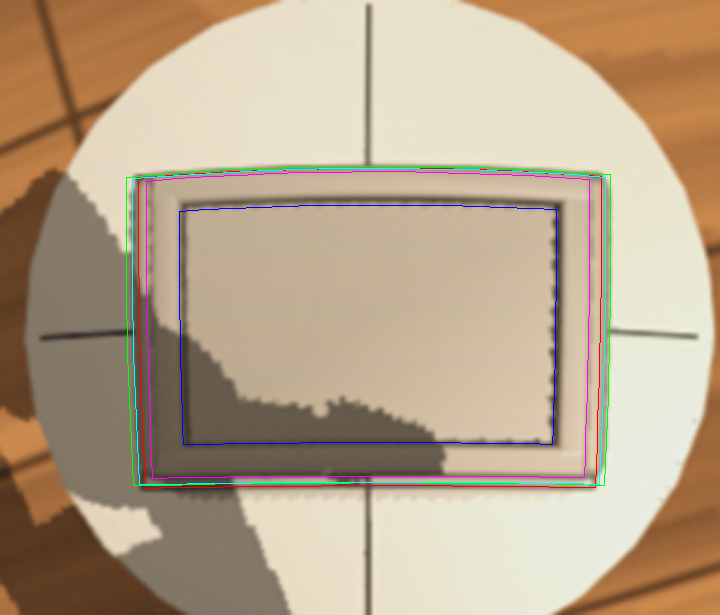

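Model overlay says the dish is at about (+1.0, −1.7) mm, 0.2°. Two small corrections remain: +y to tool Y≈−84.2, then −x to tool X≈59.0.

```bash
python3 go.py 0 -112 150 90; python3 go.py 0 -110 93 90
```

```text
now mark frame mm: [-74.3  -4.6 256.1] yaw rel 0.05 F [-0.6  0.  -0.6] t 18.55 w 1.0
shift [0.0743 0.1073 0.1061] turn -1.57
now mark frame mm: [-74.3  -4.6 256.1] yaw rel 0.05 F [-0.6  0.  -0.6] t 18.55 w 1.0
shift [0.0744 0.1053 0.1631] turn -1.57
```

Call:
{"api": "jog_arm", "payload": {"rows": [[0.2,[0.01,0.02,0],-0.1],[0.45,[0.03,0.05,0],-0.24],[0.45,[0.05,0.08,0],-0.38],[0.45,[0.07,0.1,0],-0.52],[0.45,[0.074,0.108,0],-0.66],[0.45,[0.074,0.108,0],-0.8],[0.45,[0.074,0.108,0],-0.95],[0.45,[0.074,0.108,0.02],-1.1],[0.45,[0.074,0.108,0.04],-1.25],[0.45,[0.074,0.108,0.06],-1.4],[0.45,[0.074,0.108,0.09],-1.55],[0.45,[0.074,0.108,0.12],-1.57],[0.45,[0.074,0.108,0.145],-1.57],[0.45,[0.074,0.108,0.16],-1.57],[0.45,[0.074,0.102,0.163],-1.57],[0.45,[0.074,0.096,0.163],-1.57],[0.45,[0.074,0.091,0.163],-1.57],[0.45,[0.074,0.089,0.163],-1.57],[0.45,[0.074,0.089,0.163],-1.57]]}}

```text
time: 20.45
eef_pos: [0.4876, -0.011, 0.0945]
eef_rot: [0.805, 0.593, 0.001, 0.001]
ft_force: [0.8, -0.0, 0.6]
gripper_width: 0.549
```

```bash
python3 go.py 0 -84.2 93 90
```

```text
now mark frame mm: [ -0.6 -93.1  94.5] yaw rel 90.07 F [ 0.8 -0.   0.6] t 20.45 w 0.549
shift [0.0089 0.0006 0.0015] turn 0.0011
```

Call:
{"api": "jog_arm", "payload": {"rows": [[0.45,[0.0015,0,0.001],0],[0.45,[0.003,0,0.001],0],[0.45,[0.004,0,0.001],0],[0.45,[0.005,0,0.001],0],[0.45,[0.006,0,0.001],0],[0.45,[0.0068,0,0.001],0],[0.45,[0.0076,0,0.001],0]]}}

```text
time: 21.15
eef_pos: [0.489, -0.0044, 0.0928]
eef_rot: [0.806, 0.592, -0.0, 0.0]
ft_force: [-1.0, -2.2, 1.4]
gripper_width: 0.552
```

```bash
python3 go.py 0 -84.2 93 90
```

```text
now mark frame mm: [ -1.2 -86.4  92.8] yaw rel 90.04 F [-1.  -2.2  1.4] t 21.15 w 0.552
shift [ 0.0022  0.0012 -0.0002] turn 0.0007
```

Call:
{"api": "jog_arm", "payload": {"rows": [[0.45,[0.0008,0,0],0],[0.45,[0.0016,0,0],0],[0.45,[0.0016,0,0],0]]}}

```text
time: 21.45
eef_pos: [0.4895, -0.0031, 0.0929]
eef_rot: [0.806, 0.592, -0.0, 0.0]
ft_force: [-2.2, -5.2, 3.1]
gripper_width: 0.55
```

```bash
python3 go.py 0 -84.2 93 90
```

```text
now mark frame mm: [ -1.1 -84.9  92.9] yaw rel 90.04 F [-2.2 -5.2  3.1] t 21.45 w 0.55
shift [ 0.0007  0.0011 -0.0001] turn 0.0007
```

Call:
{"api": "jog_arm", "payload": {"rows": [[0.45,[0.0006,0,0],0],[0.45,[0.001,0,0],0],[0.45,[0.001,0,0],0]]}}

```text
time: 21.75
eef_pos: [0.4898, -0.002, 0.0929]
eef_rot: [0.806, 0.592, -0.0, 0.0]
ft_force: [-1.2, -4.5, 3.3]
gripper_width: 0.553
```

Call:
{"api": "jog_arm", "payload": {"rows": [[0.45,[-0.002,0,0],0],[0.45,[-0.008,0,0],0],[0.45,[-0.014,0,-0.02],0],[0.45,[-0.014,0,-0.06],0],[0.45,[-0.01,0,-0.1],0],[0.45,[0,0,-0.14],0],[0.45,[0.006,0.001,-0.16],0],[0.45,[0.006,0.001,-0.164],0],[0.45,[0.006,0.001,-0.164],0]]}}

```text
time: 22.65
eef_pos: [0.4925, 0.004, 0.2565]
eef_rot: [0.806, 0.592, 0.0, -0.0]
ft_force: [0.3, 0.3, -0.7]
gripper_width: 0.548
```

```bash
 python3 -c "
from h import *
i,im=grab('wrist','w9')"; python3 go.py 95 -1 87 0; python3 crop.py w9 135 0 375 215 3
```

```text
now mark frame mm: [ -0.9 -77.7 255.5] yaw rel 90.01 F [ 0.2 -0.2 -0.4] t 22.7 w 0.55
shift [0.0767 0.0962 0.1683] turn 1.571
(645, 720, 3)
```

View pics/w9_c.png

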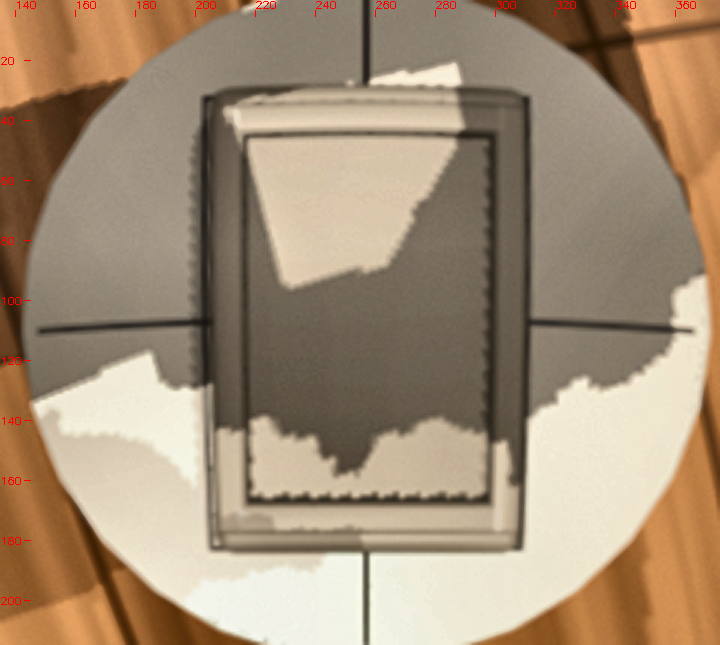

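```bash
cat > ov.py <<'E'
from h import *
def ov(f,x0,k,m,d,h=215):
    i,im=load(f)
    def outl(dx,dy,da,hx,hy,z):
        P=np.array([(a*hx,b*hy) for a,b in((1,1),(1,-1),(-1,-1),(-1,1),(1,1))]);t=np.linspace(0,1,15)[:,None]
        Q=np.vstack([P[j]*(1-t)+P[j+1]*t for j in range(4)])
        c,s=np.cos(np.radians(da)),np.sin(np.radians(da));Q=Q@np.array([[c,s],[-s,c]])+[dx,dy]; c,s=np.cos(m[2]),np.sin(m[2]); Q=Q@np.array([[c,s],[-s,c]])/1000+m[:2]
        return proj(i,np.c_[Q,np.full(len(Q),.088+z/1000)])
    c=cv2.resize(im[0:h,x0:x0+240,::-1],None,fx=k,fy=k,interpolation=cv2.INTER_CUBIC)
    for hx,hy,z,col,dd in((56,81,0,(0,0,255),(0,0,0)),(48,73,44,(0,255,0),d),(35,55,50,(255,0,0),d),(50,75,30,(255,255,0),d)):
        cv2.polylines(c,[np.round((outl(*dd,hx,hy,z)-[x0,0])*k+1).astype(int)],False,col,1)
    cv2.imwrite(f"pics/{f}_o.png",c)
E
python3 - <<'E'
from meas import *
meas("w9",135,3,[(204,96),(212,548),(521,548),(528,97)],[(-56,81),(-56,-81),(56,-81),(56,81)],[(38,331),(205,322),(530,322),(693,331)],[(366,20),(366,85),(366,555),(366,640)],
 [(491,135),(489,500),(247,500),(245,136)])
from ov import ov
ov("w9",135,3,(.5164,.0776,-.3022),(0,0,0))
E
```

```text
mark [ 0.51654274  0.07769964 -0.30264039] res [-0.6  0.9  0.2 -0.3  0.1 -0.3  0.5  0.6 -0.2 -0.2 -0.2 -0.2 -0.  -0.
 -0.1 -0.1]
dish mm,deg 0.4679734045051992 -0.2172983340362542 0.04488454283080824 res [-1.2 -0.4 -1.6  0.3  1.7  0.2  1.1 -0.1]
```

View pics/w9_o.png

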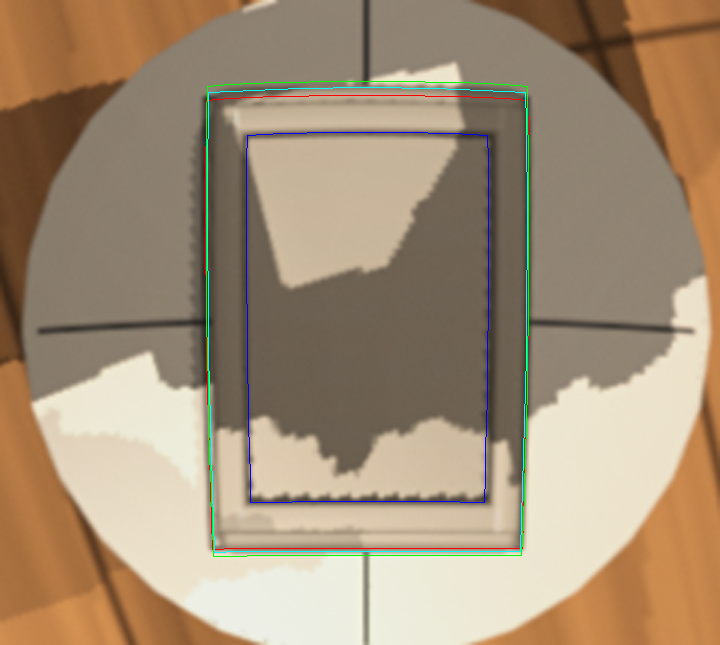

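The dish measures (+0.5, −0.2) mm, 0.05°, and the model overlay matches it. I'll check the bare margins with oblique views from +x and −x before pressing.

Call:
{"api": "jog_arm", "payload": {"rows": [[0.45,[0,0.05,0],0],[0.45,[0,0.09,0],0],[0.45,[0,0.1,0],0],[0.45,[0,0.1,0],0],[0.45,[0,0.1,0],0]]}}

```text
time: 23.2
eef_pos: [0.5866, -0.0259, 0.2553]
eef_rot: [0.806, 0.592, -0.001, -0.001]
ft_force: [-0.5, -0.4, 0.8]
gripper_width: 0.549
```

```bash
 python3 -c "
from h import *
i,im=grab('wrist','w10')"; python3 crop.py w10 80 0 320 215 3
```

```text
(645, 720, 3)
```

Call:
{"api": "jog_arm", "payload": {"rows": [[1,[0,-0.03,0],0],[1,[0,-0.08,0],0],[1,[0,-0.13,0],0],[1,[0,-0.17,0],0],[1,[0,-0.2,0],0],[1,[0,-0.2,0],0],[1,[0,-0.2,0],0]]}}

```text
time: 23.95
eef_pos: [0.3963, 0.0339, 0.2574]
eef_rot: [0.805, 0.593, 0.001, 0.001]
ft_force: [0.3, 0.2, 0.5]
gripper_width: -0.0
```

```bash
 python3 -c "
from h import *
i,im=grab('wrist','w11')"; python3 crop.py w11 200 0 440 215 3; python3 go.py 0 0 180 90
```

```text
(645, 720, 3)
now mark frame mm: [-100.2  -77.4  257.2] yaw rel 90.05 F [ 0.3 -0.7 -0.3] t 24.0 w -0.001
shift [0.0773 0.1001 0.0775] turn 0.0008
```

View pics/w10_c.png

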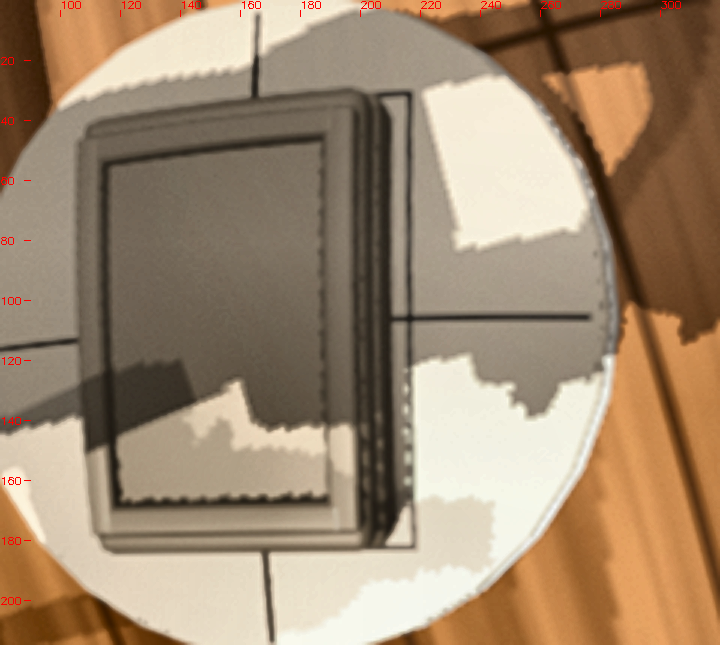

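View pics/w11_c.png

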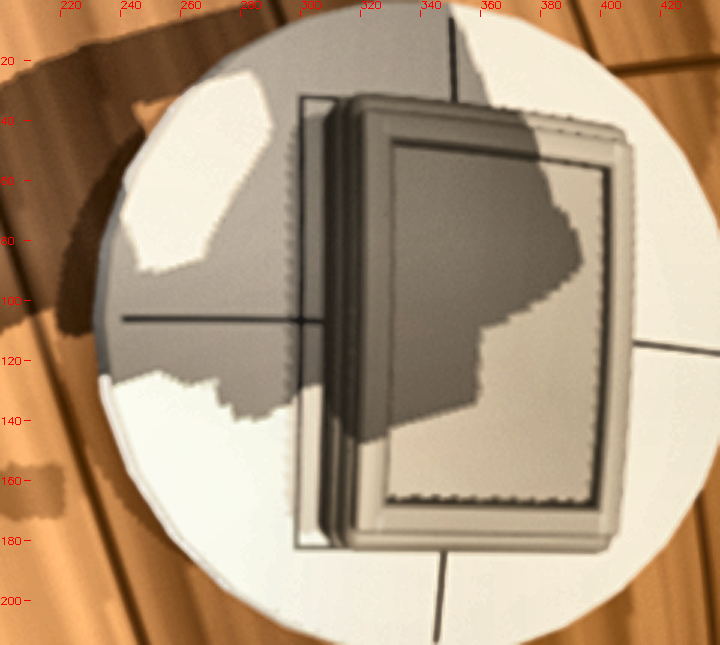

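Both oblique views show the bare strip: ≈20–22 px on the +x side and ≈22–25 px on the −x side, so it is centred to within about 0.5 mm. Next is the press, with the fingers shut.

Call:
{"api": "jog_arm", "payload": {"rows": [[1,[0.02,0.03,0],0],[1,[0.05,0.07,0.01],0],[1,[0.07,0.09,0.03],0],[1,[0.077,0.1,0.06],0],[1,[0.077,0.1005,0.09],0],[1,[0.077,0.1005,0.105],0],[1,[0.077,0.1005,0.112],0],[1,[0.077,0.1005,0.112],0],[1,[0.077,0.1005,0.112],0]]}}

```text
time: 24.9
eef_pos: [0.5171, 0.0771, 0.1455]
eef_rot: [0.806, 0.592, 0.001, 0.0]
ft_force: [-0.4, 0.1, 1.0]
gripper_width: 0.003
```

```bash
python3 go.py 0 0 132 90
```

```text
now mark frame mm: [  1.3  -0.2 145.5] yaw rel 90.0 F [-0.4  0.1  1. ] t 24.9 w 0.003
shift [ 0.0002 -0.0013  0.0135] turn -0.0
```

Call:
{"api": "jog_arm", "payload": {"rows": [[1,[0,-0.001,0.003],0],[1,[0,-0.001,0.006],0],[1,[0,-0.001,0.008],0],[1,[0,-0.001,0.009],0],[1,[0,-0.001,0.01],0],[1,[0,-0.001,0.01],0]]}}

```text
time: 25.5
eef_pos: [0.5151, 0.0775, 0.1347]
eef_rot: [0.806, 0.592, -0.0, 0.0]
ft_force: [-1.1, -0.2, -0.5]
gripper_width: 0.0
```

Call:
{"api": "jog_arm", "payload": {"rows": [[1,[0,0,0.0005],0],[1,[0,0,0.001],0],[1,[0,0,0.0015],0],[1,[0,0,0.0015],0]]}}

```text
time: 25.9
eef_pos: [0.5151, 0.0774, 0.1332]
eef_rot: [0.806, 0.592, -0.0, 0.0]
ft_force: [0.9, 0.3, -0.9]
gripper_width: -0.0
```

Call:
{"api": "jog_arm", "payload": {"rows": [[1,[0,0,0.0005],0],[1,[0,0,0.001],0],[1,[0,0,0.0015],0],[1,[0,0,0.0015],0]]}}

```text
time: 26.3
eef_pos: [0.5156, 0.0775, 0.1324]
eef_rot: [0.806, 0.592, 0.001, 0.0]
ft_force: [-0.4, -0.3, 5.2]
gripper_width: 0.001
```

Call:
{"api": "jog_arm", "payload": {"rows": [[1,[0,0,0.0003],0],[1,[0,0,0.0006],0],[1,[0,0,0.0009],0]]}}

```text
time: 26.6
eef_pos: [0.5156, 0.0775, 0.1316]
eef_rot: [0.806, 0.592, 0.001, 0.0]
ft_force: [-1.1, 0.6, 5.1]
gripper_width: 0.002
```

Call:
{"api": "jog_arm", "payload": {"rows": [[1,[0,0,0.0003],0],[1,[0,0,0.0006],0],[1,[0,0,0.0009],0]]}}

```text
time: 26.9
eef_pos: [0.5156, 0.0775, 0.1308]
eef_rot: [0.806, 0.592, 0.001, 0.0]
ft_force: [-0.4, 0.4, 6.3]
gripper_width: 0.0
```

Call:
{"api": "jog_arm", "payload": {"rows": [[1,[0,0,0.0003],0],[1,[0,0,0.0006],0],[1,[0,0,0.0009],0]]}}

```text
time: 27.2
eef_pos: [0.516, 0.0775, 0.1304]
eef_rot: [0.806, 0.592, 0.001, 0.001]
ft_force: [-1.8, -0.3, 8.9]
gripper_width: 0.0
```

Call:
{"api": "jog_arm", "payload": {"rows": [[1,[0,0,0],0],[1,[0,0,0],0],[1,[0,0,0],0]]}}

```text
time: 27.5
eef_pos: [0.5159, 0.0775, 0.1304]
eef_rot: [0.806, 0.592, 0.001, 0.001]
ft_force: [-0.7, -0.1, 7.7]
gripper_width: -0.001
```

Call:
{"api": "jog_arm", "payload": {"rows": [[1,[0,0,0.0003],0],[1,[0,0,0.0005],0],[1,[0,0,0.0005],0]]}}

```text
time: 27.8
eef_pos: [0.5161, 0.0776, 0.1302]
eef_rot: [0.806, 0.592, 0.001, 0.001]
ft_force: [-0.6, 0.1, 9.9]
gripper_width: -0.003
```

Call:
{"api": "jog_arm", "payload": {"rows": [[1,[0,0,0.0002],0],[1,[0,0,0.0004],0],[1,[0,0,0.0004],0]]}}

```text
time: 28.1
eef_pos: [0.5162, 0.0776, 0.1301]
eef_rot: [0.806, 0.592, 0.001, 0.001]
ft_force: [-1.6, 0.9, 11.3]
gripper_width: -0.002
```

```bash
python3 -c "
from h import *
for k in range(4):
    s=robot.sense(); print(s['time'],s['eef_pos'],s['ft_force']); eyes.read_camera('top')"
```

```text
28.1 [0.51620107 0.0775841  0.13005271] [-1.61728101  0.91461398 11.2935741 ]
28.15 [0.51616457 0.07756153 0.1300362 ] [-1.7362187  -0.32774864  9.91255764]
28.2 [0.51619453 0.07756518 0.13005575] [-1.49999936  1.26131886 10.71138157]
28.25 [0.51619133 0.07758555 0.13004371] [-1.4039978   0.03063885 11.38375684]
```

Force is steady at ~11 N with z no longer falling, so the foam has bottomed after ~3 mm. Nudging to ~12 N and holding.

Call:
{"api": "jog_arm", "payload": {"rows": [[1,[0,0,0.0003],0],[1,[0,0,0.0003],0]]}}

```text
time: 28.5
eef_pos: [0.5163, 0.0776, 0.1299]
eef_rot: [0.806, 0.592, 0.002, 0.001]
ft_force: [-1.6, -0.6, 11.6]
gripper_width: -0.001
```

```bash
python3 -c "
from h import *
for k in range(6):
    s=robot.sense(); print(s['time'],s['eef_pos'],s['ft_force']); eyes.read_camera('top')"
```

```text
28.5 [0.51627885 0.07757999 0.12992084] [-1.62055703 -0.611632   11.60594938]
28.55 [0.516279   0.07760698 0.12992317] [-1.82501846 -0.83155014 12.79087095]
28.6 [0.5163057  0.07759313 0.12993411] [-1.91664515 -0.85749011 11.01257054]
28.65 [0.5163086  0.07759135 0.12993433] [-1.74121052  0.59090449 11.72237873]
28.7 [0.51629535 0.07757982 0.12994083] [-2.04103185 -1.46869987 12.49124747]
28.75 [0.51630617 0.0775777  0.12993074] [-1.69711416 -0.9901829  11.58551093]
```

Call:
{"api": "jog_arm", "payload": {"rows": [[1,[0,0,0.0001],0],[1,[0,0,0.0001],0],[1,[0,0,0.0001],0],[1,[0,0,0.0001],0],[1,[0,0,0.0001],0],[1,[0,0,0.0001],0],[1,[0,0,0.0001],0]]}}

```text
time: 29.5
eef_pos: [0.5163, 0.0776, 0.1299]
eef_rot: [0.806, 0.592, 0.002, 0.001]
ft_force: [-1.9, -0.5, 12.0]
gripper_width: 0.002
```

Call:
{"api": "jog_arm", "payload": {"rows": [[1,[0,0,-0.0005],0],[1,[0,0,-0.001],0],[1,[0,0,-0.002],0],[1,[0,0,-0.004],0],[1,[0,0,-0.01],0],[1,[0,0,-0.03],0],[1,[-0.01,0,-0.07],0],[1,[-0.04,0,-0.11],0],[1,[-0.07,0,-0.125],0],[1,[-0.078,0,-0.127],0],[1,[-0.078,0,-0.127],0],[1,[-0.078,0,-0.127],0]]}}

```text
time: 30.7
eef_pos: [0.4915, 0.0036, 0.2536]
eef_rot: [0.806, 0.592, -0.001, -0.001]
ft_force: [0.0, 0.8, 0.1]
gripper_width: 0.0
```

```bash
 python3 -c "
from h import *
i,im=grab('wrist','w12')"; python3 go.py 0 -78 257 90; python3 crop.py w12 135 0 375 215 3
```

```text
now mark frame mm: [ -1.3 -77.8 253.4] yaw rel 90.05 F [-0.3  0.5  0. ] t 30.75 w -0.001
shift [-0.0002  0.0013 -0.0036] turn 0.0008
(645, 720, 3)
```

View pics/w12_c.png

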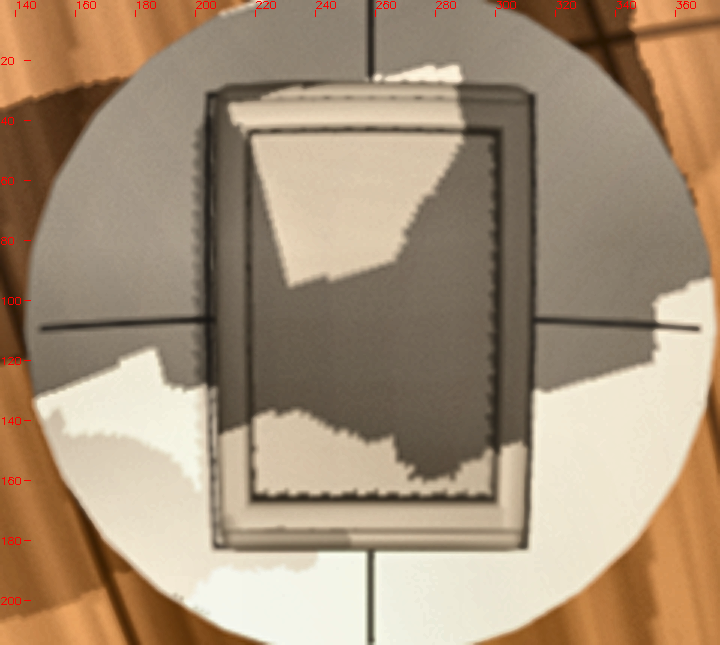

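```bash
 cp pics/scene0.png pics/s0.png; python3 - <<'E'
from h import *
from meas import meas
i,im=grab('scene','s1')
a=cv2.imread('pics/scene0.png')
cv2.imwrite('pics/s_cmp.png',np.vstack([cv2.resize(x[165:245,240:350],None,fx=3.6,fy=3.6,interpolation=cv2.INTER_CUBIC) for x in (a,im[:,:,::-1])]))
for (x0,y0,x1,y1) in [(246,195,275,240),(265,222,335,243),(300,215,345,240)]:
    p=[cv2.cvtColor(np.ascontiguousarray(x),cv2.COLOR_BGR2GRAY).astype(np.float32)[y0:y1,x0:x1] for x in (a,im[:,:,::-1])]
    W=np.eye(2,3,dtype=np.float32); 
    try: c,W=cv2.findTransformECC(p[0],p[1],W,cv2.MOTION_TRANSLATION); print(c,W[:,2])
    except Exception as e: print(e)
print(proj(i,[[.46,.14,.088],[.46,.14,.085],[.46,.14,.080]],False))
meas("w12",135,3,[(207,94),(216,547),(524,547),(533,96)],[(-56,81),(-56,-81),(56,-81),(56,81)],[(40,328),(207,320),(533,320),(699,328)],[(371,20),(371,75),(371,555),(371,640)],
 [(498,130),(495,498),(251,499),(248,131)],zb=.085)
E
```

```text
0.9051952997486553 [-0.17197281 -0.97285444]
0.8711739490058859 [-0.18395162  0.8968425 ]
0.8185774241836228 [-1.7783544  3.002321 ]
[[322.61689114 194.42221659]
 [322.514708   195.22128512]
 [322.34505756 196.54794559]]
mark [ 0.51679267  0.07759771 -0.30290764] res [-1.1  0.9  0.  -0.7 -0.4 -0.7  0.7  0.3  0.2 -0.2 -0.2  0.3  0.2  0.1
  0.2  0.2]
dish mm,deg 0.5212531972088116 0.1338911409446215 0.10478618221963967 res [-1.8 -1.  -1.8  0.7  2.   0.9  1.7 -0.6]
```

View pics/s_cmp.png

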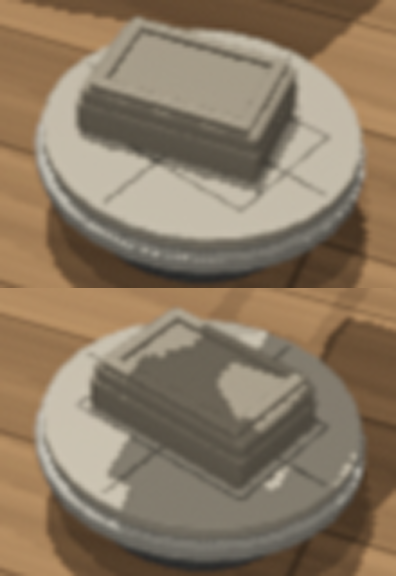

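```bash
 python3 -c "
from h import *
s=robot.sense();print(s['time'],s['ft_force'])
print(robot.hand_in())"
```

```text
30.8 [ 0.55476242  0.02501883 -0.26738641]
the job is handed in; nothing more can be done
None
```

I tapped the dish into the marked rectangle, pressed it down until the foam bottomed out, let go, and handed the job in at 30.8 s.

- **Tapping:** I slid the dish with slow pushes from the +x, −x and −y sides of the mark. The highest force I read was about 8 N. These were readings at the end of each move, not a continuous record.
- **Pressing:** I pressed on the middle of the base with shut fingers. The bat sank about 3 mm at 5–6 N, then stopped. I held about 12 N for about 1 s; the highest reading was 12.8 N.
- **Final position:** the last wrist picture put the dish at about (+0.5, +0.1) mm from the mark's centre and 0.1° off square. Before pressing, views from the +x and −x sides showed nearly equal margins, about 20–22 and 22–25 pixels.
- **Hand clear:** the hand was well above the dish, with no contact force, when I handed in.

- **Disagreements:** an earlier picture gave an x offset of +1.0 mm and a later one +0.5 mm with no x push in between, so the x position is only sure to about 0.5 mm.
- **Sink depth:** the press readings gave about 3 mm. A scene-camera comparison was only partly usable: one of three image patches agreed (about 3 mm), and the other two gave inconsistent shifts because of shadows. A rough check of the bat's apparent size in the wrist pictures suggested almost no sink.
- **Bystanders:** I made no separate check of the cup, vase, rib and loop tool at the end. The planned moves stayed clear of them.

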